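# Fill the chocolate tray and take the cap off the cocoa canister

### The arm

A 7-joint arm with a two-finger parallel gripper is mounted at the origin on the work surface. World frame = base frame: x ahead of the robot, y to its left, z up, the work surface at z = 0. Lengths are in m, angles in rad, forces in N, time in s.
With the tool pointing down it reaches from about 0.425 to 1.025 m from the base axis. Payload 3.6 kg.
Tool frame: the origin (TCP) lies at the very end of the fingers, on their centre line; the grasp point (between the pads) lies 19 mm behind it; z points along the fingers, y is the line along which they close (so a half turn about z gives the same grasp; the last joint's range is limited). The gripper opens to 85 mm and grips with 20 to 120 N. Pads are 22 mm wide; open, the fingers measure 114 mm over their backs; the gripper's body (76 mm by 85 mm) begins 54 mm behind the grasp point. The pads swing forward as they close: fully open they stand 13 mm farther back than shut.
Start: joints at [1.056, 0.591, 0.048, 1.609, -0.033, 0.943, -0.034], TCP at [0.297, -0.661, 0.231] pointing down, gripper open.
Joint ranges: [-2.69, 2.69], [-0.47, 2.24], [-1.27, 1.36], [0.19, 2.51], [-1.53, 4.68], [0.08, 2.07], [-3.09, 3.09]. Speed limits (rad/s): [2.57, 2.57, 3.14, 3.14, 3.14, 3.14, 3.14].

### API

Orientations are given as a rotation vector (axis times angle).
In Python, from cell import robot, vision, order gives the robot as it stands (robot), with the cameras (vision) and the job (order).
- The arm moves only by the tool nudge_tcp, called after "Request:" as name(argument=value, ...), one argument or row to a line, values as JSON. Schema: {"type":"object","properties":{"segments":{"type":"array","items":{"type":"object","properties":{"sx":{"type":"number"},"sy":{"type":"number"},"sz":{"type":"number"},"drx":{"type":"number"},"dry":{"type":"number"},"drz":{"type":"number"},"finger_gap":{"type":"number"}},"additionalProperties":false,"required":["finger_gap"]},"minItems":1,"maxItems":8},"grip_force":{"type":"number"},"only":{"type":"string"},"quiet":{"type":"boolean"},"lines":{"type":"string"}},"required":["segments"],"additionalProperties":false}. segments is a list of rows, 1 to 8 of them, each an object with the fields sx, sy, sz (the shift in shares of the most that a row can go, 1 being 50 mm), drx, dry, drz (a rotation vector in normalised numbers (1 is 2 rad)), finger_gap (the opening from 0.0 (shut) to 1.0 (fully open)); a field left out counts as zero (the opening has to be given); each row shifts and turns the commanded pose from where the row before left it, along the tool's axes as they then stand; what a row does not reach is not made up. A row lasts 1/10 s, in which the tool goes at most 0.05 m and 0.15 rad, less where a joint would pass 70% of its speed; a pose out of reach is approached as far as the arm can. The fingers move at their own pace and stop on an object; grip_force is the grip in N (left out, the last holds). Time passes only in rows, so rows that do not move let the fingers close. The tool returns the time, the measured TCP pose, the force, the opening and the grip force at its end. only (a regular expression) keeps the lines of the reply that match it, lines (a string "A,B") keeps lines A to B, and quiet returns only ok. Shift and turn numbers lie between -1 and 1, and a call with a number outside is refused. Input that does not fit is refused with a message, and nothing moves.
- robot.read_state(): the state, without advancing time (a new reading comes with each control period).
- vision.snapshot(name): name is "scene" or "side" or "wrist"; returns a dict with "image" (384x512x3 uint8, red, green, blue), "camera_matrix" (3x3 intrinsics, pixels), "world_from_camera" (4x4, takes a point from camera to world coordinates). Camera axes: x right, y down, z forward; pixel columns grow to the right and rows downward; lengths in m; the calibration is good to about 2 mm. A picture is of the moment at which its call begins. There is no depth.
- order.sign_off(): hands the job in; it is judged then, once.
The state is a dict: "clock": time; "joint_positions": joint angles; "joint_velocities": joint speeds; "effort": joint torques, N m; "position": TCP position; "tcp_rot": TCP orientation; "ft_force": force on the tool from outside, world axes, zero at the start; "torque": the same for the moment, N m; "grip_width": opening from 0.0 (shut) to 1.0 (fully open); "grip_force": force on a finger pad.
Only numpy, scipy, OpenCV 4.12 (cv2) and the standard library are available. Lean on these libraries where they do the work, as an engineer would, in place of code of your own. Each camera call takes 0.05 s, during which the arm holds its last target. There are 200 camera calls.

### The job

Finish the chocolates for dusting: put one chocolate ball from the wooden stand into each of the two empty wells of the white tray, letting none fall on the counter and leaving the two already in the tray in their wells, and do not shift the mug or the jar. Then twist the black cap off the aluminium cocoa canister: nobody knows which way its thread runs, so try loosening it both ways, then lift it off. Finish while still holding the cap in the gripper, level and still, about 10 cm above where it sat; do not put it down.

Things in the scene. Friction and masses are not known exactly. Their poses are not given: they have to be found in the camera images.
- cap: round black ribbed cap on the canister, 50 mm diameter, 46 mm high, about 120 g, loose; origin at the centre of its underside, z up; seated, its underside is 120 mm above the counter. Upper 24 mm solid; grip the sides at any yaw. Loosening way (either hand, hidden, varies): turns easily without rising, lifts off after 0.8 to 1.5 rad. Other way: hard stop after 0.05 rad, then a grip slips
- canister: aluminium cocoa canister, round, 84 mm diameter, shoulder 120 mm above the counter where the cap sits, neck inside the cap 20 mm high, with a coarse three-lug thread (loosening, the cap turns until a stop at about 1.55 rad; lifted 25 mm it is clear of the neck); fixed to the counter (cannot move); origin at the centre of its underside, z up
- canister_top (a point): centre of the canister's shoulder, 120 mm above the counter, where the cap's underside rests at the start; z up
- stand: wooden stand, 70 mm (its x) by 160 mm (its y) by 20 mm high, fixed; origin at the centre of its underside. Two shallow round seats (26 mm wide, 5 mm deep) at its y = -40 mm and +40 mm hold ball_a and ball_b; a ball there has its centre 31 mm above the counter, 11 mm above the stand's top face
- tray: white ceramic tray, 150 x 150 mm, 26 mm high, fixed; origin at the centre of its underside. Four round wells (32 mm wide, 8 mm deep) at its x, y = +-35 mm, so 70 mm apart; a ball in a well sits 24 mm proud of the top face
- ball_a_center (a point): one chocolate ball, dark brown, hard and smooth, 32 mm diameter, about 21 g; the point is its centre (its axes turn as it rolls). Starts on the stand, in the seat at the stand's y = -40 mm
- ball_b_center (a point): one chocolate ball, dark brown, hard and smooth, 32 mm diameter, about 21 g; the point is its centre (its axes turn as it rolls). Starts on the stand, in the seat at the stand's y = +40 mm
- ball_c_center (a point): one chocolate ball, dark brown, hard and smooth, 32 mm diameter, about 21 g; the point is its centre (its axes turn as it rolls). Already in the tray, in well2; stays there
- ball_d_center (a point): one chocolate ball, dark brown, hard and smooth, 32 mm diameter, about 21 g; the point is its centre (its axes turn as it rolls). Already in the tray, in well3; stays there
- well0 (a point): the point where the centre of a ball seated in this well lies: 8 mm above the tray's top face, 34 mm above the counter. Empty well at the tray's x = -35, y = +35 mm
- well1 (a point): the point where the centre of a ball seated in this well lies: 8 mm above the tray's top face, 34 mm above the counter. Empty well at the tray's x = +35, y = -35 mm
- well2 (a point): the point where the centre of a ball seated in this well lies: 8 mm above the tray's top face, 34 mm above the counter. Filled well at the tray's x = -35, y = -35 mm
- well3 (a point): the point where the centre of a ball seated in this well lies: 8 mm above the tray's top face, 34 mm above the counter. Filled well at the tray's x = +35, y = +35 mm
- mug: white mug, 80 mm wide, 90 mm high, standing beyond the stand; a bystander; origin at the centre of its underside
- jar: glass jar with a steel lid, 72 mm wide, 115 mm high, standing beyond the tray; a bystander; origin at the centre of its underside

How it is judged:
On the way, in this order (a step that is already met when the one before it is completed fails the run):
1. all four wells of the tray hold one chocolate each (((distance between ball_a_center and well0 below 0.008 m and distance between ball_b_center and well1 below 0.008 m) or (distance between ball_b_center and well0 below 0.008 m and distance between ball_a_center and well1 below 0.008 m)) and distance between ball_c_center and well2 below 0.008 m and distance between ball_d_center and well3 below 0.008 m), for 0.3 s.
2. the cap is off the canister (z of cap in the frame of canister_top above 0.03 m), for 0.2 s.
At the end, for the whole second after the job is handed in: Each of the four wells holds one chocolate (centre within 8 mm of the well's seated point), and the gripper holds the cap (fingers press it with over 2 N) with its underside more than 60 mm above the canister's shoulder, within 0.3 rad of level, moving slower than 30 mm/s (all of step 1 and z of cap in the frame of canister_top above 0.06 m and angle between cap's own z axis and vertical below 0.3 rad and linear speed of cap below 0.03 m/s and contact force between the fingers and cap above 2 N); the arm keeps its last pose, push and grip.
It fails at once if a chocolate falls on the counter (its centre below 22 mm) (height (world z) of any of ball_a_center, ball_b_center, ball_c_center, ball_d_center below 0.022 m).
It fails at once if a chocolate already in the tray is taken out of its well (15 mm) (distance of any of ball_c_center, ball_d_center from where it was at the start of the episode above 0.015 m).
It fails at once if the mug or the jar is shifted by more than 30 mm (distance of any of mug, jar from where it was at the start of the episode above 0.03 m).
It also fails if it takes over 72 s, if anything falls off the work surface, if the arm or the gripper's body presses on something with over 40 N, if the wrist force passes 120 N, or if a joint passes its speed limit or range.

## Working session

There is one attempt and no reset: what is moved stays moved. The work goes in short steps, Python scripts to look and compute and a tool call to move; the robot and the scene stay as the last step left them, time stands still between calls to the robot, and variables do not carry over. Pictures are saved under pics/ and viewed, at most 10 in all, crops included, and the job is handed in when it is done.

```bash
ls; mkdir -p pics; python3 - <<'E'
from cell import robot, vision, order
import cv2,pickle
d={}
for n in("scene","side"):
    s=vision.snapshot(n);d[n]=s;cv2.imwrite(f"pics/{n}0.png",s["image"][...,::-1]);print(n,s["camera_matrix"].tolist(),s["world_from_camera"].round(4).tolist())
pickle.dump(d,open("d0.pkl","wb"))
print(robot.read_state())
E
```

```text
cell.py
pics
scene [[473.3084005639769, 0.0, 261.16545629594344], [0.0, 473.3084005639769, 188.011983293448], [0.0, 0.0, 1.0]] [[0.8214, 0.45, -0.3504, 0.938], [0.5702, -0.6334, 0.5232, -0.6019], [0.0135, -0.6295, -0.7769, 0.9956], [0.0, 0.0, 0.0, 1.0]]
side [[442.3498627384263, 0.0, 257.6151543800633], [0.0, 442.3498627384263, 190.29332300619575], [0.0, 0.0, 1.0]] [[-0.7712, -0.4891, 0.4075, 0.1278], [-0.6364, 0.5773, -0.5115, 0.5694], [0.0149, -0.6539, -0.7565, 0.8986], [0.0, 0.0, 0.0, 1.0]]
{'clock': 0.1, 'joint_positions': array([ 1.05550763,  0.59203039,  0.04829789,  1.6096517 , -0.03332989,
        0.94269482, -0.03370534]), 'joint_velocities': array([-7.31494316e-04, -2.15846778e-03,  3.06179536e-05, -3.61485493e-03,
       -1.52342572e-03,  1.40146614e-03,  1.17496283e-04]), 'effort': array([ 4.73116786e-03, -5.49993145e+01,  1.55297957e+00, -1.98825896e+01,
        9.62618185e-03,  3.83994106e-03, -6.51050414e-06]), 'position': array([ 0.29653673, -0.66079387,  0.23026874]), 'tcp_rot': array([-3.07009302e+00, -6.57340636e-01,  7.78616539e-04]), 'ft_force': array([ 1.86554497, -0.14427084, -0.86076491]), 'torque': array([0.02905689, 0.00121889, 0.00797016]), 'grip_force': 0.0, 'grip_width': 0.9963402943512861}
```

View pics/scene0.png

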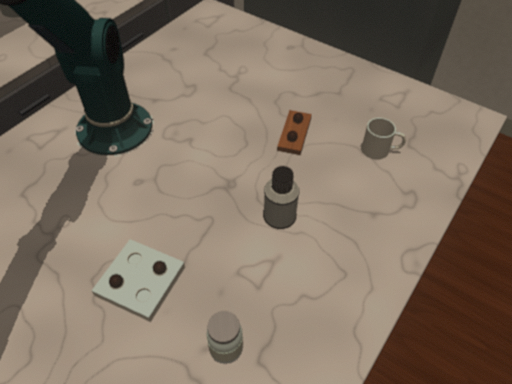

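View pics/side0.png

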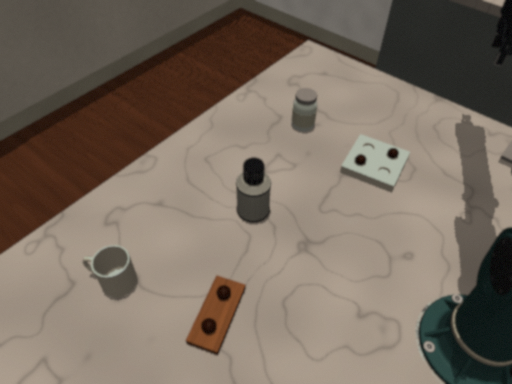

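Scene view: stand balls at about (298,118) and (292,136), filled wells (160,268) and (116,281), empty wells (134,258) and (143,294), cap at (283,180). Side view: stand balls (223,293) and (208,326), tray balls (393,154) and (361,160), cap at (254,172). I'll refine these with centroids and triangulate.

```bash
cat > h.py <<'E'
import numpy as np,cv2
def blob(s,u,v,thr=75,r=14):
    g=s["image"].max(2); m=(g<thr).astype(np.uint8)
    n,l,st,c=cv2.connectedComponentsWithStats(m)
    d=np.hypot(*(c[1:]-[u,v]).T); i=d.argmin()+1
    return c[i],st[i]
def ray(s,p):
    K,T=s["camera_matrix"],s["world_from_camera"]
    return T[:3,3],T[:3,:3]@np.linalg.solve(K,[p[0],p[1],1])
def atz(s,p,z):
    o,d=ray(s,p); return o+d*(z-o[2])/d[2]
def proj(s,P):
    T=np.linalg.inv(s["world_from_camera"]); q=s["camera_matrix"]@(T[:3,:3]@np.asarray(P)+T[:3,3]); return q[:2]/q[2]
def tri(rs):
    A=0;b=0
    for o,d in rs:
        d=d/np.linalg.norm(d);M=np.eye(3)-np.outer(d,d);A=A+M;b=b+M@o
    return np.linalg.solve(A,b)
E
python3 - <<'E'
import pickle;from h import *
d=pickle.load(open("d0.pkl","rb"))
P={"A1":((298,118),(208,326),.031),"A2":((292,136),(223,293),.031),"T1":((160,268),(361,160),.034),"T2":((116,281),(393,154),.034),"cap":((283,180),(254,172),.14)}
for k,(a,b,z) in P.items():
    ca,sa=blob(d["scene"],*a);cb,sb=blob(d["side"],*b)
    print(k,ca.round(1),sa,cb.round(1),sb,atz(d["scene"],ca,z).round(4),atz(d["side"],cb,z).round(4),tri([ray(d["scene"],ca),ray(d["side"],cb)]).round(4))
a=d["scene"]["image"][90:340,70:330,::-1];cv2.imwrite("pics/c1.png",cv2.resize(a[130:240,10:130],None,fx=5,fy=5,interpolation=2))
E
```

```text
A1 [297.6 117.9] [293 113  10  11  82] [208.5 326. ] [202 318  14  17 190] [0.4379 0.332  0.031 ] [0.4382 0.3308 0.031 ] [0.4381 0.3311 0.0318]
A2 [291.7 136. ] [287 131  10  11  89] [223.4 292.7] [217 285  14  16 173] [0.4647 0.2571 0.031 ] [0.4657 0.2557 0.031 ] [0.4652 0.2561 0.0321]
T1 [159.  267.4] [153 262  13  12 125] [360.2 159.7] [356 155  10  10  76] [ 0.4469 -0.2827  0.034 ] [ 0.4483 -0.2845  0.034 ] [ 0.4478 -0.2831  0.0354]
T2 [115.8 280.8] [110 275  13  13 136] [392.5 153.1] [388 149  10   9  75] [ 0.391 -0.364  0.034] [ 0.3926 -0.3665  0.034 ] [ 0.3921 -0.3644  0.0359]
cap [282.1 179.7] [272 166  21  28 489] [253.3 171.5] [243 158  21  28 496] [0.578  0.0237 0.14  ] [0.5813 0.0179 0.14  ] [0.5793 0.0208 0.1437]
```

The rows are not in the units I measure in: shifts go in shares of 50 mm and turns go in shares of 2 rad. I convert before sending: -0.1493 rad / 2 = -0.0747.

```bash
cat >> h.py <<'E'
from scipy.spatial.transform import Rotation as R
def go(P,yaw,lvl=True):
    """print remaining rotation (tool rotvec) to y-axis yaw/down, and displacement in tool axes after it"""
    from cell import robot, vision, order
    s=robot.read_state();R0=R.from_rotvec(s["tcp_rot"])
    y=np.array([np.cos(yaw),np.sin(yaw),0]);z=np.array([0,0,-1]);x=np.cross(y,z)
    R1=R.from_matrix(np.c_[x,y,z])
    print("pos",s["position"].round(4),"t",round(s["clock"],2),"w",round(s["grip_width"],3),"f",round(s["grip_force"],1),"q",s["joint_positions"].round(2))
    print("rot",(R0.inv()*R1).as_rotvec().round(4),"move",R1.inv().apply(np.array(P)-s["position"]).round(4),"move now",R0.inv().apply(np.array(P)-s["position"]).round(4))
E
```

Request:
nudge_tcp(
  segments=[
    {"drz": -0.0747, "finger_gap": 1},
    {"drz": -0.0747, "finger_gap": 1},
    {"drz": -0.0747, "finger_gap": 1},
    {"drz": -0.0747, "finger_gap": 1},
    {"drz": -0.0747, "finger_gap": 1},
    {"drz": -0.0747, "finger_gap": 1},
    {"drz": -0.0747, "finger_gap": 1},
    {"drz": -0.0747, "finger_gap": 1},
  ],
  grip_force=40,
)

```text
clock: 0.9
position: [0.2965, -0.6611, 0.2306]
tcp_rot: [-2.163, -2.277, -0.0]
ft_force: [-0.4, 0.2, -0.0]
grip_width: 1.002
grip_force: 0.0
```

Request:
nudge_tcp(
  segments=[
    {"drz": -0.0747, "finger_gap": 1},
    {"drz": -0.0747, "finger_gap": 1},
    {"finger_gap": 1},
    {"finger_gap": 1},
  ],
)

```text
clock: 1.3
position: [0.2964, -0.6613, 0.2308]
tcp_rot: [-1.812, -2.565, -0.001]
ft_force: [-0.3, -0.7, 0.5]
grip_width: 1.001
grip_force: 0.0
```

```bash
python3 -c "
from h import *
go([.47,-.2,.23],.344);go([.48,.05,.23],.344);go([.4652,.2563,.15],.344)"
```

```text
pos [ 0.2964 -0.6613  0.2308] t 1.3 w 1.001 f 0.0 q [ 1.3   0.61 -0.34  1.6   0.24  0.98  1.23]
rot [ 0.     -0.001  -0.0034] move [0.3757 0.319  0.0008] move now [0.3768 0.3177 0.0012]
pos [ 0.2964 -0.6613  0.2308] t 1.3 w 1.001 f 0.0 q [ 1.3   0.61 -0.34  1.6   0.24  0.98  1.23]
rot [ 0.     -0.001  -0.0034] move [0.6077 0.4127 0.0008] move now [0.6091 0.4106 0.0014]
pos [ 0.2964 -0.6613  0.2308] t 1.3 w 1.001 f 0.0 q [ 1.3   0.61 -0.34  1.6   0.24  0.98  1.23]
rot [ 0.     -0.001  -0.0034] move [0.8069 0.4683 0.0808] move now [0.8084 0.4656 0.0816]
```

Request:
nudge_tcp(
  segments=[
    {"sx": 0.68, "sy": 0.58, "finger_gap": 1},
    {"sx": 0.68, "sy": 0.58, "finger_gap": 1},
    {"sx": 0.68, "sy": 0.58, "finger_gap": 1},
    {"sx": 0.68, "sy": 0.58, "finger_gap": 1},
    {"sx": 0.68, "sy": 0.58, "finger_gap": 1},
    {"sx": 0.68, "sy": 0.58, "finger_gap": 1},
    {"sx": 0.68, "sy": 0.58, "finger_gap": 1},
    {"sx": 0.68, "sy": 0.58, "finger_gap": 1},
  ],
)

```text
clock: 2.1
position: [0.424, -0.3254, 0.2315]
tcp_rot: [1.812, 2.566, -0.0]
ft_force: [1.1, 0.2, 0.4]
grip_width: 0.999
grip_force: 0.0
```

Request:
nudge_tcp(
  segments=[
    {"sx": 0.68, "sy": 0.58, "finger_gap": 1},
    {"sx": 0.68, "sy": 0.58, "finger_gap": 1},
    {"sx": 0.68, "sy": 0.58, "finger_gap": 0.8},
    {"sx": 0.78, "sy": 0.32, "finger_gap": 0.8},
    {"sx": 0.78, "sy": 0.32, "finger_gap": 0.8},
    {"sx": 0.78, "sy": 0.32, "finger_gap": 0.8},
    {"sx": 0.78, "sy": 0.32, "finger_gap": 0.8},
    {"sx": 0.78, "sy": 0.32, "finger_gap": 0.8},
  ],
)

```text
clock: 2.9
position: [0.4805, 0.0105, 0.2315]
tcp_rot: [1.812, 2.566, 0.0]
ft_force: [0.8, 0.4, 0.2]
grip_width: 0.803
grip_force: 0.0
```

Request:
nudge_tcp(
  segments=[
    {"sx": 0.78, "sy": 0.32, "finger_gap": 0.8},
    {"sx": 0.8, "sy": 0.22, "finger_gap": 0.8},
    {"sx": 0.8, "sy": 0.22, "finger_gap": 0.8},
    {"sx": 0.8, "sy": 0.22, "finger_gap": 0.8},
    {"sx": 0.8, "sy": 0.22, "finger_gap": 0.8},
    {"sx": 0.8, "sy": 0.22, "finger_gap": 0.8},
    {"finger_gap": 0.8},
    {"finger_gap": 0.8},
  ],
)

```text
clock: 3.7
position: [0.4663, 0.2589, 0.2313]
tcp_rot: [-1.807, -2.57, 0.0]
ft_force: [0.4, -0.3, 0.7]
grip_width: 0.801
grip_force: 0.0
```

```bash
python3 - <<'E'
from h import *
from cell import robot, vision, order
go([.4652,.2563,.12],.344)
s=vision.snapshot("wrist");cv2.imwrite("pics/w1.png",s["image"][...,::-1])
print(proj(s,[.4652,.2563,.031]),proj(s,[.438,.3313,.031]))
for z in(blob(s,*proj(s,[.4652,.2563,.031])),blob(s,*proj(s,[.438,.3313,.031]))):print(z,atz(s,z[0],.031))
E
```

```text
pos [0.4663 0.2589 0.2313] t 3.7 w 0.801 f 0.0 q [-0.17  0.4  -0.54  2.02  0.28  0.8  -0.54]
rot [-0.0002  0.0001  0.0011] move [-0.0021 -0.0019  0.1113] move now [-0.0021 -0.0019  0.1113]
[251.20570699 166.36718049] [250.79553452  84.74867222]
(array([251.90219224, 154.9772344 ]), array([ 237,  104,   38,   79, 1186], dtype=int32)) [0.46190527 0.26762485 0.031     ]
(array([251.95171674,  84.9860515 ]), array([235,  68,  34,  35, 932], dtype=int32)) [0.43911572 0.33147081 0.031     ]
```

View pics/w1.png

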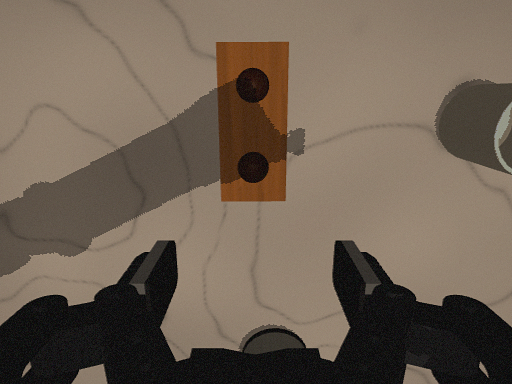

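Wrist view: balls at (253,167) and (253,85), where the triangulation predicted them to within ~1 mm. The mug is clear of the fingers. Next I descend on the near ball.

Scaled: 0.04 m is 0.8, 0.025 m is 0.5, 0.001 rad / 2 = 0.0005.

Request:
nudge_tcp(
  segments=[
    {"sx": -0.04, "sy": -0.02, "sz": 0.8, "drz": 0.0005, "finger_gap": 0.7},
    {"sz": 0.8, "finger_gap": 0.7},
    {"sz": 0.8, "finger_gap": 0.7},
    {"sz": 0.8, "finger_gap": 0.7},
    {"sz": 0.5, "finger_gap": 0.7},
    {"sz": 0.3, "finger_gap": 0.7},
    {"sz": 0.14, "finger_gap": 0.7},
    {"finger_gap": 0.7},
  ],
  grip_force=30,
)

```text
clock: 4.55
position: [0.4666, 0.2537, 0.0237]
tcp_rot: [1.813, 2.565, -0.003]
ft_force: [-1.3, 0.1, -0.4]
grip_width: 0.699
grip_force: 0.0
```

```bash
python3 -c "
from h import *
go([.4655,.2563,.024],.344)"
```

```text
pos [0.4666 0.2537 0.0237] t 4.55 w 0.699 f 0.0 q [-0.37  0.7  -0.3   2.15  0.56  0.36 -0.79]
rot [-0.0016  0.0015 -0.0036] move [ 0.0028 -0.0001 -0.0003] move now [ 0.0028 -0.0002 -0.0003]
```

Scaled: 0.003 m is 0.06.

Request:
nudge_tcp(
  segments=[
    {"sx": 0.06, "finger_gap": 0.7},
    {"finger_gap": 0.5},
    {"finger_gap": 0.3},
    {"finger_gap": 0.2},
    {"finger_gap": 0.2},
    {"finger_gap": 0.2},
    {"finger_gap": 0.2},
  ],
  grip_force=30,
)

```text
clock: 5.25
position: [0.466, 0.2587, 0.0252]
tcp_rot: [1.809, 2.567, 0.002]
ft_force: [-0.3, -0.6, 7.5]
grip_width: 0.351
grip_force: 29.4
```

Request:
nudge_tcp(
  segments=[
    {"sz": -0.4, "finger_gap": 0.2},
    {"sz": -0.6, "finger_gap": 0.2},
    {"sz": -0.8, "finger_gap": 0.2},
    {"sz": -0.8, "finger_gap": 0.2},
    {"sz": -0.6, "finger_gap": 0.2},
    {"finger_gap": 0.2},
  ],
)

```text
clock: 5.85
position: [0.4678, 0.26, 0.1884]
tcp_rot: [1.808, 2.564, 0.012]
ft_force: [0.5, -0.3, 0.0]
grip_width: 0.353
grip_force: 29.8
```

```bash
python3 - <<'E'
from h import *
from cell import robot, vision, order
go([.47,.0,.19],.344)
s=vision.snapshot("wrist");cv2.imwrite("pics/w2.png",s["image"][...,::-1])
E
```

```text
pos [0.4678 0.26   0.1884] t 5.85 w 0.353 f 29.8 q [-0.2   0.45 -0.52  2.06  0.35  0.7  -0.6 ]
rot [ 0.0086 -0.0016 -0.0015] move [-0.2455 -0.0856 -0.0016] move now [-0.2457 -0.0852 -0.0027]
```

View pics/w2.png

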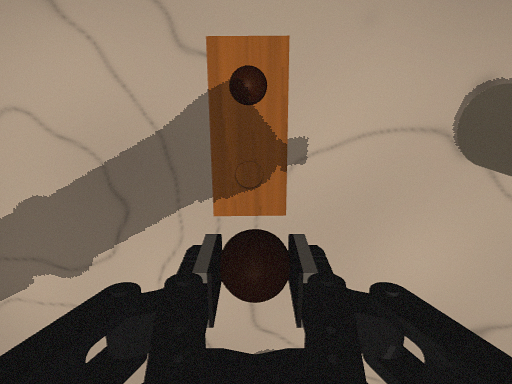

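Ball held at (256,266), radius about 35 px; the near seat is empty. I'll work out the ball's centre relative to the TCP and the wells.

```bash
python3 - <<'E'
from h import *
from cell import robot, vision, order
s=vision.snapshot("wrist");st=robot.read_state()
# ball z unknown: use size
K=s["camera_matrix"];m=s["image"]; print(K[0,0])
o,d=ray(s,(256,266)); 
for r in (34,35,36):
    c=K[0,0]*.016/r; p=o+d*c
    print(r,R.from_rotvec(st["tcp_rot"]).inv().apply(p-st["position"]).round(4))
go([.48,.05,.19],.344);go([.4607,-.3517,.15],-.6)
go([.3793,-.2959,.15],-.6)
E
```

```text
342.54091037608333
34 [-0.0071  0.0035  0.0003]
35 [-0.0049  0.0035 -0.0038]
36 [-0.0027  0.0035 -0.0077]
pos [0.4656 0.258  0.1848] t 5.95 w 0.35 f 29.8 q [-0.2   0.46 -0.52  2.07  0.35  0.7  -0.6 ]
rot [ 0.0012  0.0003 -0.0015] move [-0.2007 -0.0566 -0.0052] move now [-0.2008 -0.0563 -0.0052]
pos [0.4656 0.258  0.1848] t 5.95 w 0.35 f 29.8 q [-0.2   0.46 -0.52  2.07  0.35  0.7  -0.6 ]
rot [ 1.300e-03 -3.000e-04  9.425e-01] move [-0.506   0.3402  0.0348] move now [-0.5726 -0.2095  0.0347]
pos [0.4656 0.258  0.1848] t 5.95 w 0.35 f 29.8 q [-0.2   0.46 -0.52  2.07  0.35  0.7  -0.6 ]
rot [ 1.300e-03 -3.000e-04  9.425e-01] move [-0.5059  0.2415  0.0348] move now [-0.4927 -0.2674  0.0346]
```

Scaled: -0.037 m is -0.74, -0.03 m is -0.6.

Request:
nudge_tcp(
  segments=[
    {"sx": -0.3, "sy": -0.11, "sz": -0.2, "finger_gap": 0.2},
    {"sx": -0.6, "sy": -0.22, "sz": -0.1, "finger_gap": 0.2},
    {"sx": -0.74, "sy": -0.27, "finger_gap": 0.2},
    {"sx": -0.74, "sy": -0.27, "finger_gap": 0.2},
    {"sx": -0.74, "sy": -0.27, "finger_gap": 0.2},
    {"sx": -0.74, "sy": -0.27, "finger_gap": 0.2},
    {"sx": -0.74, "sy": -0.27, "finger_gap": 0.2},
    {"sx": -0.74, "sy": -0.27, "finger_gap": 0.2},
  ],
  grip_force=40,
)

```text
clock: 6.75
position: [0.4618, -0.0277, 0.1976]
tcp_rot: [-1.808, -2.566, 0.003]
ft_force: [1.0, 0.5, -0.5]
grip_width: 0.344
grip_force: 40.9
```

Request:
nudge_tcp(
  segments=[
    {"sx": -0.74, "sy": -0.27, "finger_gap": 0.2},
    {"sx": -0.74, "sy": -0.27, "finger_gap": 0.2},
    {"sx": -0.74, "sy": -0.27, "finger_gap": 0.2},
    {"sx": -0.74, "sy": -0.27, "finger_gap": 0.2},
    {"sx": -0.74, "sy": -0.27, "finger_gap": 0.2},
    {"sx": -0.74, "sy": -0.27, "finger_gap": 0.2},
    {"sx": -0.74, "sy": -0.27, "finger_gap": 0.2},
    {"sx": -0.74, "sy": -0.27, "finger_gap": 0.2},
  ],
)

```text
clock: 7.55
position: [0.4597, -0.342, 0.1971]
tcp_rot: [-1.807, -2.565, 0.0]
ft_force: [1.0, 0.5, -0.3]
grip_width: 0.343
grip_force: 40.9
```

Request:
nudge_tcp(
  segments=[
    {"sx": -0.3, "sy": -0.12, "drz": 0.05, "finger_gap": 0.2},
    {"drz": 0.07, "finger_gap": 0.2},
    {"drz": 0.07, "finger_gap": 0.2},
    {"drz": 0.07, "finger_gap": 0.2},
    {"drz": 0.07, "finger_gap": 0.2},
    {"drz": 0.07, "finger_gap": 0.2},
    {"drz": 0.07, "finger_gap": 0.2},
    {"finger_gap": 0.2},
  ],
)

```text
clock: 8.35
position: [0.4595, -0.3563, 0.1973]
tcp_rot: [-2.773, -1.469, 0.004]
ft_force: [-0.3, -0.6, 0.4]
grip_width: 0.343
grip_force: 40.9
```

```bash
python3 - <<'E'
from h import *
from cell import robot, vision, order
go([.4607,-.3517,.10],-.6)
s=vision.snapshot("wrist");cv2.imwrite("pics/w3.png",s["image"][...,::-1])
for p in([.4607,-.3517],[.3793,-.2959],[.4478,-.2833],[.392,-.365]):print(proj(s,p+[.034]).round())
E
```

```text
pos [ 0.4595 -0.3563  0.1973] t 8.35 w 0.343 f 40.9 q [ 0.73  0.46 -0.2   1.96  0.14  0.74 -0.15]
rot [-0.004   0.0009  0.0035] move [ 0.0045 -0.0016  0.0973] move now [ 0.0046 -0.0012  0.0973]
[253. 169.]
[146. 168.]
[197. 113.]
[202. 219.]
```

View pics/w3.png

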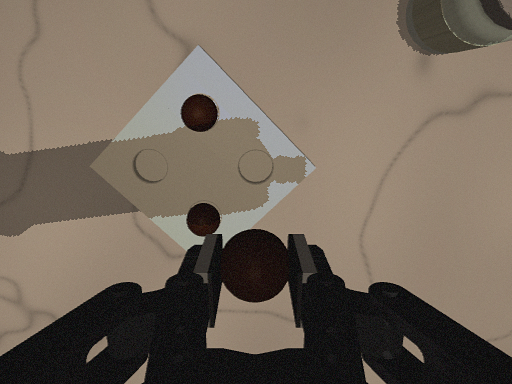

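Well1 shows at (256,166), well0 at (151,165), tray balls at (199,112) and (203,219). All are within ~3 px of prediction, so I descend over well1.

Scaled: 0.035 m is 0.7, 0.007 m is 0.14, -0.004 rad / 2 = -0.002.

Request:
nudge_tcp(
  segments=[
    {"sx": 0.14, "sy": -0.03, "sz": 0.6, "drx": -0.002, "drz": 0.0018, "finger_gap": 0.2},
    {"sz": 0.7, "finger_gap": 0.2},
    {"sz": 0.7, "finger_gap": 0.2},
    {"sz": 0.6, "finger_gap": 0.2},
    {"sz": 0.4, "finger_gap": 0.2},
    {"sz": 0.2, "finger_gap": 0.2},
    {"finger_gap": 0.2},
    {"finger_gap": 0.2},
  ],
  grip_force=30,
)

```text
clock: 9.2
position: [0.4642, -0.351, 0.0396]
tcp_rot: [2.775, 1.464, 0.004]
ft_force: [0.4, 0.5, 0.5]
grip_width: 0.345
grip_force: 40.9
```

```bash
python3 -c "
from h import *
go([.4607,-.3517,.0295],-.6)"
```

```text
pos [ 0.4642 -0.351   0.0396] t 9.2 w 0.345 f 40.9 q [ 0.67  0.69 -0.14  2.05  0.22  0.41 -0.24]
rot [ 0.0046 -0.0001  0.0004] move [-0.0026 -0.0025  0.0101] move now [-0.0026 -0.0025  0.0101]
```

Scaled: 0.005 m is 0.1, -0.0025 m is -0.05.

Request:
nudge_tcp(
  segments=[
    {"sy": -0.05, "sz": 0.1, "finger_gap": 0.2},
    {"sz": 0.1, "finger_gap": 0.2},
    {"finger_gap": 0.2},
    {"finger_gap": 0.2},
  ],
)

```text
clock: 9.6
position: [0.4619, -0.3495, 0.0295]
tcp_rot: [2.776, 1.464, 0.003]
ft_force: [-0.0, -0.1, -0.5]
grip_width: 0.344
grip_force: 40.9
```

Request:
nudge_tcp(
  segments=[
    {"finger_gap": 0.38},
    {"finger_gap": 0.45},
    {"finger_gap": 0.55},
    {"finger_gap": 0.6},
    {"finger_gap": 0.6},
  ],
)

```text
clock: 10.1
position: [0.4618, -0.3494, 0.0293]
tcp_rot: [2.776, 1.463, 0.003]
ft_force: [-0.4, 0.1, 0.1]
grip_width: 0.598
grip_force: 0.0
```

Request:
nudge_tcp(
  segments=[
    {"sz": -0.6, "finger_gap": 0.6},
    {"sz": -0.8, "finger_gap": 0.6},
    {"sz": -1, "finger_gap": 0.6},
    {"sz": -1, "finger_gap": 0.6},
    {"finger_gap": 0.6},
  ],
)

```text
clock: 10.6
position: [0.4655, -0.3516, 0.2064]
tcp_rot: [2.765, 1.457, 0.014]
ft_force: [0.6, -0.9, -0.7]
grip_width: 0.598
grip_force: 0.0
```

```bash
python3 - <<'E'
from h import *
from cell import robot, vision, order
go([.438,.3313,.2],-.6);go([.438,.3313,.2],.344)
s=vision.snapshot("side");d=vision.snapshot("scene")
for p in([.4607,-.3517,.034],[.4478,-.2833,.034],[.392,-.365,.034]):
  a,b=blob(d,*proj(d,p)),blob(s,*proj(s,p));print(tri([ray(d,a[0]),ray(s,b[0])]).round(4),a[1],b[1],p)
s=vision.snapshot("wrist");cv2.imwrite("pics/w4.png",s["image"][...,::-1])
for p in([.4607,-.3517,.034],[.4478,-.2833,.034],[.392,-.365,.034]):print(proj(s,p),blob(s,*proj(s,p)))
E
```

```text
pos [ 0.4655 -0.3516  0.2064] t 10.6 w 0.598 f 0.0 q [ 0.73  0.44 -0.22  1.96  0.14  0.73 -0.17]
rot [ 0.0184 -0.0001 -0.0008] move [ 0.5481 -0.4083  0.0064] move now [ 0.5478 -0.4088 -0.0011]
pos [ 0.4655 -0.3516  0.2064] t 10.6 w 0.598 f 0.0 q [ 0.73  0.44 -0.22  1.96  0.14  0.73 -0.17]
rot [ 0.0171  0.0086 -0.9448] move [0.6522 0.2044 0.0064] move now [ 0.5478 -0.4088 -0.0011]
[ 0.4597 -0.3496  0.0358] [136 285  14  14 151] [364 141  10   9  77] [0.4607, -0.3517, 0.034]
[ 0.4478 -0.2837  0.0362] [153 262  13  12 128] [356 155  10  10  86] [0.4478, -0.2833, 0.034]
[ 0.3922 -0.3641  0.0356] [110 275  13  13 138] [387 149  11   9  77] [0.392, -0.365, 0.034]
[253.53869164 175.20912739] (array([253.54983923, 174.3494105 ]), array([237, 157,  35,  35, 933], dtype=int32))
[198.06305701 121.46705098] (array([199.68672397, 120.92168099]), array([ 182,  103,   36,   37, 1047], dtype=int32))
[202.81708905 225.28621283] (array([160., 187.]), array([160, 187,   1,   1,   1], dtype=int32))
```

Ball 1 is seated: triangulated within ~2 mm of well1 and at the same height as its neighbours. Next is the far ball.

Scaled: -0.136 rad / 2 = -0.068.

Request:
nudge_tcp(
  segments=[
    {"drx": 0.0045, "drz": -0.065, "finger_gap": 0.7},
    {"drz": -0.068, "finger_gap": 0.7},
    {"drz": -0.068, "finger_gap": 0.7},
    {"drz": -0.068, "finger_gap": 0.7},
    {"drz": -0.068, "finger_gap": 0.7},
    {"drz": -0.068, "finger_gap": 0.7},
    {"drz": -0.068, "finger_gap": 0.7},
  ],
)

```text
clock: 11.45
position: [0.4597, -0.3481, 0.1967]
tcp_rot: [-1.793, -2.567, 0.0]
ft_force: [-0.1, -0.2, 0.8]
grip_width: 0.699
grip_force: 0.0
```

Request:
nudge_tcp(
  segments=[
    {"sx": 0.4, "sy": 0.126, "finger_gap": 0.7},
    {"sx": 0.74, "sy": 0.232, "finger_gap": 0.7},
    {"sx": 0.74, "sy": 0.232, "finger_gap": 0.7},
    {"sx": 0.74, "sy": 0.232, "finger_gap": 0.7},
    {"sx": 0.74, "sy": 0.232, "finger_gap": 0.7},
    {"sx": 0.74, "sy": 0.232, "finger_gap": 0.7},
    {"sx": 0.74, "sy": 0.232, "finger_gap": 0.7},
    {"sx": 0.74, "sy": 0.232, "finger_gap": 0.7},
  ],
)

```text
clock: 12.25
position: [0.4471, -0.0554, 0.1981]
tcp_rot: [-1.801, -2.563, 0.004]
ft_force: [0.6, -0.3, -0.2]
grip_width: 0.697
grip_force: 0.0
```

Request:
nudge_tcp(
  segments=[
    {"sx": 0.74, "sy": 0.232, "finger_gap": 0.7},
    {"sx": 0.74, "sy": 0.232, "finger_gap": 0.7},
    {"sx": 0.74, "sy": 0.232, "finger_gap": 0.7},
    {"sx": 0.74, "sy": 0.232, "finger_gap": 0.7},
    {"sx": 0.74, "sy": 0.232, "finger_gap": 0.7},
    {"sx": 0.74, "sy": 0.232, "finger_gap": 0.7},
    {"sx": 0.74, "sy": 0.232, "finger_gap": 0.7},
    {"sx": 0.74, "sy": 0.232, "finger_gap": 0.7},
  ],
)

```text
clock: 13.05
position: [0.4345, 0.2536, 0.1986]
tcp_rot: [-1.802, -2.565, 0.008]
ft_force: [1.7, -0.5, 0.6]
grip_width: 0.697
grip_force: 0.0
```

Request:
nudge_tcp(
  segments=[
    {"sx": 0.74, "sy": 0.232, "finger_gap": 0.7},
    {"sx": 0.74, "sy": 0.232, "finger_gap": 0.7},
    {"sx": 0.1, "sy": 0.032, "finger_gap": 0.7},
    {"finger_gap": 0.7},
    {"finger_gap": 0.7},
  ],
)

```text
clock: 13.55
position: [0.4321, 0.3336, 0.1993]
tcp_rot: [-1.805, -2.565, 0.008]
ft_force: [-0.2, -0.1, 0.7]
grip_width: 0.699
grip_force: 0.0
```

```bash
python3 -c "
from h import *
go([.4385,.3313,.026],.344)"
```

```text
pos [0.4321 0.3336 0.1993] t 13.55 w 0.699 f 0.0 q [-0.32  0.46 -0.56  2.02  0.34  0.76 -0.74]
rot [-0.0072 -0.0015  0.0007] move [-0.0043  0.0053  0.1733] move now [-0.0046  0.0065  0.1733]
```

Scaled: 0.035 m is 0.7, 0.03 m is 0.6, -0.007 rad / 2 = -0.0035.

Request:
nudge_tcp(
  segments=[
    {"sx": -0.06, "sy": 0.12, "sz": 0.6, "drx": -0.0035, "dry": -0.0008, "finger_gap": 0.7},
    {"sz": 0.7, "finger_gap": 0.7},
    {"sz": 0.7, "finger_gap": 0.7},
    {"sz": 0.6, "finger_gap": 0.7},
    {"sz": 0.3, "finger_gap": 0.7},
    {"finger_gap": 0.7},
    {"finger_gap": 0.7},
  ],
  grip_force=30,
)

```text
clock: 14.25
position: [0.44, 0.335, 0.0565]
tcp_rot: [1.807, 2.569, 0.007]
ft_force: [1.3, 0.6, 0.8]
grip_width: 0.699
grip_force: 0.0
```

```bash
python3 -c "
from h import *
go([.4385,.3313,.026],.344)"
```

```text
pos [0.44   0.335  0.0565] t 14.25 w 0.699 f 0.0 q [-0.45  0.67 -0.39  2.1   0.54  0.47 -0.91]
rot [ 0.0039 -0.002   0.0006] move [-0.003  -0.0026  0.0305] move now [-0.003  -0.0028  0.0305]
```

Scaled: 0.01 m is 0.2, -0.003 m is -0.06, 0.003 rad / 2 = 0.0015.

Request:
nudge_tcp(
  segments=[
    {"sx": -0.06, "sy": -0.04, "sz": 0.2, "drx": 0.0015, "finger_gap": 0.7},
    {"sz": 0.2, "finger_gap": 0.7},
    {"sz": 0.2, "finger_gap": 0.7},
    {"finger_gap": 0.5},
    {"finger_gap": 0.3},
    {"finger_gap": 0.2},
    {"finger_gap": 0.2},
    {"finger_gap": 0.2},
  ],
  grip_force=30,
)

```text
clock: 15.05
position: [0.4388, 0.3322, 0.0262]
tcp_rot: [-1.806, -2.569, -0.004]
ft_force: [-0.2, 0.3, -0.6]
grip_width: 0.349
grip_force: 29.6
```

```bash
python3 -c "
from h import *
go([.4385,.3313,.026],.344)"
```

```text
pos [0.4388 0.3322 0.0262] t 15.05 w 0.349 f 29.6 q [-0.48  0.71 -0.34  2.11  0.58  0.41 -0.94]
rot [ 0.0011 -0.0024  0.0015] move [-0.0007 -0.0006  0.0002] move now [-0.0007 -0.0006  0.0002]
```

Request:
nudge_tcp(
  segments=[
    {"sz": -0.4, "finger_gap": 0.2},
    {"sz": -0.6, "finger_gap": 0.2},
    {"sz": -0.8, "finger_gap": 0.2},
    {"sz": -0.8, "finger_gap": 0.2},
    {"sz": -0.8, "finger_gap": 0.2},
    {"finger_gap": 0.2},
  ],
)

```text
clock: 15.65
position: [0.4413, 0.3346, 0.2014]
tcp_rot: [1.806, 2.569, 0.02]
ft_force: [-0.2, 0.0, -0.1]
grip_width: 0.348
grip_force: 29.8
```

```bash
python3 - <<'E'
from h import *
from cell import robot, vision, order
s=vision.snapshot("wrist");a=blob(s,256,266);print(a, s["image"][266,256])
go([.3793,-.2959,.2],.344)
E
```

```text
(array([254.86212198, 327.39635629]), array([    0,   225,   512,   159, 43582], dtype=int32)) [44 29 22]
pos [0.4402 0.333  0.1989] t 15.7 w 0.354 f 29.8 q [-0.31  0.47 -0.57  2.02  0.36  0.75 -0.75]
rot [ 0.007  -0.0041  0.0011] move [-0.5715 -0.2694 -0.0011] move now [-0.5712 -0.27   -0.0053]
```

Scaled: -0.0375 m is -0.75, -0.03 m is -0.6, 0.007 rad / 2 = 0.0035.

Request:
nudge_tcp(
  segments=[
    {"sx": -0.374, "sy": -0.114, "sz": -0.1, "drx": 0.0035, "dry": -0.002, "finger_gap": 0.2},
    {"sx": -0.6, "sy": -0.174, "finger_gap": 0.2},
    {"sx": -0.75, "sy": -0.22, "finger_gap": 0.2},
    {"sx": -0.75, "sy": -0.22, "finger_gap": 0.2},
    {"sx": -0.75, "sy": -0.22, "finger_gap": 0.2},
    {"sx": -0.75, "sy": -0.22, "finger_gap": 0.2},
    {"sx": -0.75, "sy": -0.22, "finger_gap": 0.2},
    {"sx": -0.75, "sy": -0.22, "finger_gap": 0.2},
  ],
  grip_force=40,
)

```text
clock: 16.5
position: [0.4545, 0.0449, 0.2007]
tcp_rot: [-1.804, -2.567, 0.013]
ft_force: [1.0, -0.5, -1.4]
grip_width: 0.34
grip_force: 40.9
```

Request:
nudge_tcp(
  segments=[
    {"sx": -0.75, "sy": -0.22, "finger_gap": 0.2},
    {"sx": -0.75, "sy": -0.22, "finger_gap": 0.2},
    {"sx": -0.636, "sy": -0.478, "finger_gap": 0.2},
    {"sx": -0.636, "sy": -0.478, "finger_gap": 0.2},
    {"sx": -0.636, "sy": -0.478, "finger_gap": 0.2},
    {"sx": -0.636, "sy": -0.478, "finger_gap": 0.2},
    {"sx": -0.636, "sy": -0.478, "finger_gap": 0.2},
    {"sx": -0.636, "sy": -0.478, "finger_gap": 0.2},
  ],
)

```text
clock: 17.3
position: [0.3884, -0.2603, 0.2022]
tcp_rot: [-1.804, -2.566, 0.01]
ft_force: [0.3, 0.3, -0.1]
grip_width: 0.344
grip_force: 40.9
```

Request:
nudge_tcp(
  segments=[
    {"sx": -0.636, "sy": -0.478, "drz": 0.05, "finger_gap": 0.2},
    {"drz": 0.07, "finger_gap": 0.2},
    {"drz": 0.07, "finger_gap": 0.2},
    {"drz": 0.07, "finger_gap": 0.2},
    {"drz": 0.07, "finger_gap": 0.2},
    {"drz": 0.07, "finger_gap": 0.2},
    {"drz": 0.07, "finger_gap": 0.2},
    {"finger_gap": 0.2},
  ],
)

```text
clock: 18.1
position: [0.3775, -0.2967, 0.2024]
tcp_rot: [-2.773, -1.473, 0.013]
ft_force: [0.6, -0.4, 0.9]
grip_width: 0.341
grip_force: 41.0
```

```bash
python3 -c "
from h import *
go([.3793,-.2959,.03],-.6)"
```

```text
pos [ 0.3775 -0.2967  0.2024] t 18.1 w 0.341 f 41.0 q [ 0.77  0.34 -0.26  2.16  0.15  0.66 -0.18]
rot [-0.005   0.0069  0.0059] move [0.0017 0.0011 0.1724] move now [0.0028 0.0019 0.1724]
```

Scaled: 0.04 m is 0.8, 0.03 m is 0.6, 0.007 rad / 2 = 0.0035.

Request:
nudge_tcp(
  segments=[
    {"sx": 0.04, "sy": 0.04, "sz": 0.6, "drx": -0.0025, "dry": 0.0035, "drz": 0.003, "finger_gap": 0.2},
    {"sz": 0.8, "finger_gap": 0.2},
    {"sz": 0.8, "finger_gap": 0.2},
    {"sz": 0.6, "finger_gap": 0.2},
    {"sz": 0.4, "finger_gap": 0.2},
    {"finger_gap": 0.2},
    {"finger_gap": 0.2},
  ],
  grip_force=30,
)

```text
clock: 18.8
position: [0.3811, -0.2966, 0.0432]
tcp_rot: [2.777, 1.467, 0.002]
ft_force: [-0.1, -0.3, -0.6]
grip_width: 0.345
grip_force: 41.0
```

```bash
python3 -c "
from h import *
go([.3798,-.2968,.0305],-.6)"
```

```text
pos [ 0.3811 -0.2966  0.0432] t 18.8 w 0.345 f 41.0 q [ 0.66  0.62 -0.13  2.26  0.28  0.27 -0.31]
rot [ 0.0011 -0.0009  0.0014] move [-0.0009 -0.0009  0.0127] move now [-0.0009 -0.001   0.0127]
```

Request:
nudge_tcp(
  segments=[
    {"sx": -0.02, "sy": -0.02, "sz": 0.12, "finger_gap": 0.2},
    {"sz": 0.14, "finger_gap": 0.2},
    {"finger_gap": 0.2},
    {"finger_gap": 0.2},
  ],
)

```text
clock: 19.2
position: [0.3802, -0.2974, 0.0308]
tcp_rot: [2.777, 1.464, 0.003]
ft_force: [0.6, 0.1, -0.4]
grip_width: 0.342
grip_force: 41.0
```

Request:
nudge_tcp(
  segments=[
    {"finger_gap": 0.38},
    {"finger_gap": 0.45},
    {"finger_gap": 0.55},
    {"finger_gap": 0.6},
    {"finger_gap": 0.6},
  ],
)

```text
clock: 19.7
position: [0.3801, -0.2972, 0.0306]
tcp_rot: [2.777, 1.464, 0.003]
ft_force: [0.3, 0.5, -0.3]
grip_width: 0.599
grip_force: 0.0
```

Request:
nudge_tcp(
  segments=[
    {"sz": -0.6, "finger_gap": 0.6},
    {"sz": -0.8, "finger_gap": 0.6},
    {"sz": -1, "finger_gap": 0.7},
    {"sz": -1, "finger_gap": 0.8},
    {"sz": -0.8, "finger_gap": 0.8},
    {"sz": -0.8, "finger_gap": 0.8},
  ],
)

```text
clock: 20.3
position: [0.3789, -0.2968, 0.2827]
tcp_rot: [2.777, 1.464, 0.003]
ft_force: [0.2, -1.1, -0.0]
grip_width: 0.802
grip_force: 0.0
```

```bash
python3 - <<'E'
from h import *
from cell import robot, vision, order
s=vision.snapshot("side");d=vision.snapshot("scene")
for p in([.3798,-.2968,.034],[.4607,-.3517,.034],[.4478,-.2833,.034],[.392,-.365,.034]):
  a,b=blob(d,*proj(d,p)),blob(s,*proj(s,p));print(tri([ray(d,a[0]),ray(s,b[0])]).round(4),a[1],b[1],p)
cv2.imwrite("pics/s5.png",cv2.resize(d["image"][200:340,60:240,::-1],None,fx=4,fy=4))
go([.579,.021,.25],-.6);go([.579,.021,.25],.036)
E
```

```text
[ 0.3791 -0.296   0.0364] [127 250  13  13 134] [380 164  11  10  90] [0.3798, -0.2968, 0.034]
[ 0.4596 -0.35    0.0355] [136 286  14  13 139] [364 141  10   9  72] [0.4607, -0.3517, 0.034]
[ 0.4479 -0.283   0.0353] [153 262  13  12 124] [356 155   9  10  73] [0.4478, -0.2833, 0.034]
[ 0.3921 -0.3644  0.0358] [110 275  13  13 136] [388 149  10   9  74] [0.392, -0.365, 0.034]
pos [ 0.3825 -0.2989  0.286 ] t 20.4 w 0.797 f 0.0 q [ 0.83  0.23 -0.31  2.08  0.09  0.84 -0.14]
rot [ 0.0146 -0.0001 -0.0009] move [ 0.375  -0.0184  0.036 ] move now [ 0.375  -0.0193  0.0358]
pos [ 0.3825 -0.2989  0.286 ] t 20.4 w 0.797 f 0.0 q [ 0.83  0.23 -0.31  2.08  0.09  0.84 -0.14]
rot [ 0.0141  0.0045 -0.6369] move [0.3126 0.2079 0.036 ] move now [ 0.375  -0.0193  0.0358]
```

View pics/s5.png

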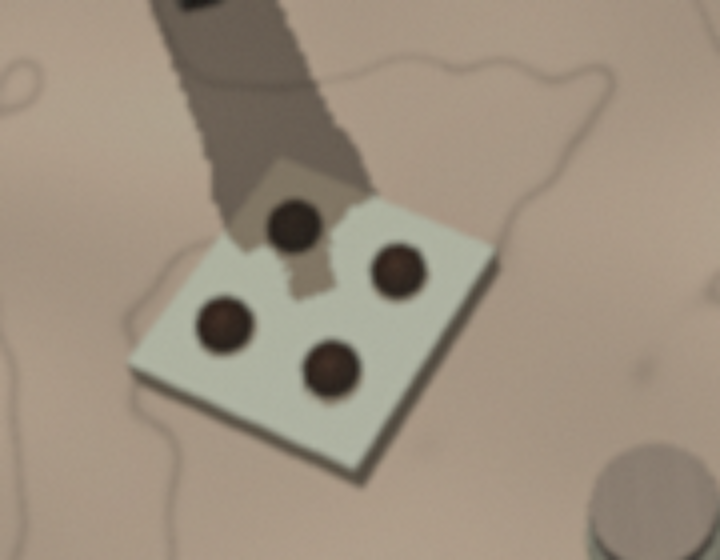

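All four wells are filled: the crop shows balls at (295,226), (398,271), (225,325) and (331,369), at matching heights. Moving to the cap.

Scaled: 0.0313 m is 0.626, 0.0208 m is 0.416, -0.127 rad / 2 = -0.0635.

Request:
nudge_tcp(
  segments=[
    {"drx": 0.0045, "drz": -0.0635, "finger_gap": 1},
    {"drz": -0.0635, "finger_gap": 1},
    {"drz": -0.0635, "finger_gap": 1},
    {"drz": -0.0635, "finger_gap": 1},
    {"drz": -0.0635, "finger_gap": 1},
    {"sx": 0.626, "sy": 0.416, "sz": 0.072, "finger_gap": 1},
    {"sx": 0.626, "sy": 0.416, "sz": 0.072, "finger_gap": 1},
    {"sx": 0.626, "sy": 0.416, "sz": 0.072, "finger_gap": 1},
  ],
)

```text
clock: 21.2
position: [0.4381, -0.2001, 0.2688]
tcp_rot: [-2.179, -2.252, 0.002]
ft_force: [-0.6, 0.1, 1.1]
grip_width: 1.0
grip_force: 0.0
```

Request:
nudge_tcp(
  segments=[
    {"sx": 0.626, "sy": 0.416, "sz": 0.072, "finger_gap": 1},
    {"sx": 0.626, "sy": 0.416, "sz": 0.072, "finger_gap": 1},
    {"sx": 0.626, "sy": 0.416, "sz": 0.072, "finger_gap": 1},
    {"sx": 0.626, "sy": 0.416, "sz": 0.072, "finger_gap": 1},
    {"sx": 0.426, "sy": 0.216, "sz": 0.072, "finger_gap": 1},
    {"finger_gap": 1},
    {"finger_gap": 1},
  ],
)

```text
clock: 21.9
position: [0.5264, -0.051, 0.2509]
tcp_rot: [-2.176, -2.255, 0.004]
ft_force: [-0.8, -0.7, -0.7]
grip_width: 1.001
grip_force: 0.0
```

```bash
python3 - <<'E'
from h import *
from cell import robot, vision, order
go([.579,.021,.134],.036)
s=vision.snapshot("wrist");cv2.imwrite("pics/w6.png",s["image"][...,::-1])
print(proj(s,[.579,.021,.166]))
E
```

```text
pos [ 0.5264 -0.051   0.2509] t 21.9 w 1.001 f 0.0 q [ 0.41  0.36 -0.51  2.01  0.23  0.84 -0.19]
rot [-0.0073 -0.0039  0.    ] move [0.0701 0.0551 0.1169] move now [0.0696 0.056  0.1168]
[339.68385342  94.94885515]
```

View pics/w6.png

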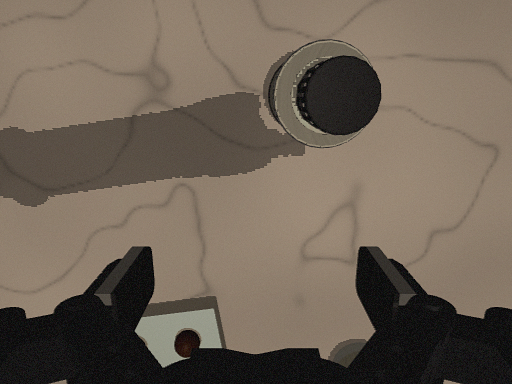

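Cap top centre at about (342,95), predicted (340,95), so the position is good. Moving over it and descending.

Scaled: 0.035 m is 0.7, 0.03 m is 0.6, -0.007 rad / 2 = -0.0035.

Request:
nudge_tcp(
  segments=[
    {"sx": 0.7, "sy": 0.56, "drx": -0.0035, "dry": -0.002, "finger_gap": 1},
    {"sx": 0.7, "sy": 0.56, "finger_gap": 1},
    {"finger_gap": 1},
    {"sz": 0.6, "finger_gap": 1},
    {"sz": 0.4, "finger_gap": 1},
    {"finger_gap": 1},
    {"finger_gap": 1},
  ],
)

```text
clock: 22.65
position: [0.5805, 0.0191, 0.2019]
tcp_rot: [2.184, 2.256, 0.0]
ft_force: [0.3, 0.3, 0.6]
grip_width: 0.998
grip_force: 0.0
```

```bash
python3 -c "
from h import *
go([.5793,.021,.134],.036)"
```

```text
pos [0.5805 0.0191 0.2019] t 22.65 w 0.998 f 0.0 q [ 0.24  0.49 -0.48  1.95  0.31  0.78 -0.39]
rot [ 0.0011  0.0008 -0.0034] move [ 0.0019 -0.0011  0.0679] move now [ 0.002  -0.0012  0.0679]
```

Scaled: 0.025 m is 0.5, 0.02 m is 0.4, -0.003 rad / 2 = -0.0015.

Request:
nudge_tcp(
  segments=[
    {"sx": 0.04, "sy": -0.02, "sz": 0.4, "drz": -0.0015, "finger_gap": 1},
    {"sz": 0.5, "finger_gap": 1},
    {"sz": 0.3, "finger_gap": 1},
    {"sz": 0.14, "finger_gap": 1},
    {"finger_gap": 0.8},
    {"finger_gap": 0.6},
    {"finger_gap": 0.5},
    {"finger_gap": 0.4},
  ],
  grip_force=40,
)

```text
clock: 23.45
position: [0.5802, 0.0227, 0.1363]
tcp_rot: [2.178, 2.261, 0.003]
ft_force: [-2.9, -0.6, 6.3]
grip_width: 0.574
grip_force: 42.3
```

Request:
nudge_tcp(
  segments=[
    {"finger_gap": 0.4},
    {"finger_gap": 0.4},
  ],
)

```text
clock: 23.65
position: [0.5802, 0.0227, 0.1363]
tcp_rot: [2.178, 2.261, 0.003]
ft_force: [-2.6, 0.1, 6.1]
grip_width: 0.577
grip_force: 42.3
```

```bash
python3 -c "
from h import *
go([.5793,.021,.134],.036)"
```

```text
pos [0.5802 0.0227 0.1363] t 23.65 w 0.577 f 42.3 q [ 0.2   0.57 -0.43  2.    0.39  0.65 -0.45]
rot [0.0028 0.0005 0.0011] move [-0.0017 -0.001   0.0023] move now [-0.0017 -0.001   0.0023]
```

Scaled: -0.05 rad / 2 = -0.025.

```bash
python3 -c "
from cell import robot, vision, order;print(robot.read_state()['torque'])"
```

```text
[-0.03997267  0.59622939 -0.04943672]
```

Request:
nudge_tcp(
  segments=[
    {"drz": -0.025, "finger_gap": 0.4},
    {"drz": -0.025, "finger_gap": 0.4},
    {"drz": -0.025, "finger_gap": 0.4},
    {"finger_gap": 0.4},
  ],
  grip_force=50,
)

```text
clock: 24.05
position: [0.5792, 0.0242, 0.1362]
tcp_rot: [-2.009, -2.413, -0.004]
ft_force: [-4.4, 2.9, 7.3]
grip_width: 0.574
grip_force: 52.0
```

```bash
python3 -c "
from cell import robot, vision, order;print(robot.read_state()['torque'])"
```

```text
[ 0.60747274  0.99026726 -1.0236213 ]
```

Torque is about 1 Nm opposing, which suggests a hard stop. Trying the other way.

Scaled: 0.05 rad / 2 = 0.025.

Request:
nudge_tcp(
  segments=[
    {"drz": 0.025, "finger_gap": 0.4},
    {"drz": 0.025, "finger_gap": 0.4},
    {"drz": 0.025, "finger_gap": 0.4},
    {"drz": 0.025, "finger_gap": 0.4},
    {"drz": 0.025, "finger_gap": 0.4},
    {"drz": 0.025, "finger_gap": 0.4},
    {"finger_gap": 0.4},
  ],
)

```text
clock: 24.75
position: [0.5802, 0.0233, 0.1363]
tcp_rot: [2.342, 2.091, 0.004]
ft_force: [-2.2, 0.1, 6.3]
grip_width: 0.569
grip_force: 51.7
```

```bash
python3 -c "
from cell import robot, vision, order;print(robot.read_state()['torque'])"
```

```text
[ 0.16375699  0.56532562 -0.04551791]
```

Request:
nudge_tcp(
  segments=[
    {"drz": 0.035, "finger_gap": 0.4},
    {"drz": 0.035, "finger_gap": 0.4},
    {"finger_gap": 0.4},
  ],
)

```text
clock: 25.05
position: [0.5807, 0.0232, 0.1363]
tcp_rot: [2.482, 1.923, 0.005]
ft_force: [-2.7, -0.4, 6.3]
grip_width: 0.57
grip_force: 51.7
```

```bash
python3 -c "
from cell import robot, vision, order;print(robot.read_state()['torque'])"
```

```text
[ 0.21767143  0.49683531 -0.03208708]
```

Turning the other way (clockwise) is free. Continuing that way.

Scaled: 0.14 rad / 2 = 0.07.

Request:
nudge_tcp(
  segments=[
    {"drz": 0.07, "finger_gap": 0.4},
    {"drz": 0.07, "finger_gap": 0.4},
    {"drz": 0.07, "finger_gap": 0.4},
    {"drz": 0.07, "finger_gap": 0.4},
    {"drz": 0.07, "finger_gap": 0.4},
    {"drz": 0.07, "finger_gap": 0.4},
    {"drz": 0.07, "finger_gap": 0.4},
    {"finger_gap": 0.4},
  ],
)

```text
clock: 25.85
position: [0.5843, 0.0219, 0.1364]
tcp_rot: [3.094, 0.527, 0.017]
ft_force: [3.9, -1.2, 0.9]
grip_width: 0.568
grip_force: 52.0
```

```bash
python3 -c "
from cell import robot, vision, order;s=robot.read_state();print(s['torque'],s['joint_positions'])"
```

```text
[-0.44990659 -1.04912882 -0.01683239] [-0.0584956   0.53862726 -0.07921881  2.00706108  0.07730722  0.58768185
 -1.42358784]
```

Request:
nudge_tcp(
  segments=[
    {"drz": 0.035, "finger_gap": 0.4},
    {"drz": 0.035, "finger_gap": 0.4},
    {"drz": 0.025, "finger_gap": 0.4},
    {"finger_gap": 0.4},
  ],
)

```text
clock: 26.25
position: [0.585, 0.0209, 0.1365]
tcp_rot: [3.129, 0.24, 0.019]
ft_force: [5.2, -3.8, 0.3]
grip_width: 0.573
grip_force: 52.0
```

```bash
python3 -c "
from cell import robot, vision, order;s=robot.read_state();print(s['torque'],s['joint_positions'])"
```

```text
[-0.8794738  -1.31574828  0.63364648] [-0.09575412  0.53808615 -0.02657478  2.00835305  0.03159126  0.58342738
 -1.56222766]
```

Loosening stop reached. Lifting gently.

The rows are not in the units I measure in: shifts go in shares of 50 mm and turns go in shares of 2 rad. I convert before sending: -0.006 m is -0.12, -0.004 m is -0.08, -0.04 rad / 2 = -0.02.

Request:
nudge_tcp(
  segments=[
    {"drz": -0.02, "finger_gap": 0.4},
    {"sz": -0.08, "finger_gap": 0.4},
    {"sz": -0.12, "finger_gap": 0.4},
    {"finger_gap": 0.4},
  ],
)

```text
clock: 26.65
position: [0.5845, 0.021, 0.1465]
tcp_rot: [3.125, 0.298, 0.018]
ft_force: [4.4, -2.9, 0.3]
grip_width: 0.57
grip_force: 56.1
```

Scaled: -0.02 m is -0.4, -0.015 m is -0.3.

Request:
nudge_tcp(
  segments=[
    {"sz": -0.2, "finger_gap": 0.4},
    {"sz": -0.3, "finger_gap": 0.4},
    {"sz": -0.3, "finger_gap": 0.4},
    {"sz": -0.4, "finger_gap": 0.4},
    {"sz": -0.4, "finger_gap": 0.4},
    {"sz": -0.2, "finger_gap": 0.4},
    {"finger_gap": 0.4},
    {"finger_gap": 0.4},
  ],
)

```text
clock: 27.45
position: [0.5791, 0.0226, 0.2343]
tcp_rot: [3.127, 0.297, 0.001]
ft_force: [-1.1, -0.5, -1.8]
grip_width: 0.57
grip_force: 55.7
```

Request:
nudge_tcp(
  segments=[
    {"finger_gap": 0.4},
    {"finger_gap": 0.4},
    {"finger_gap": 0.4},
    {"finger_gap": 0.4},
    {"finger_gap": 0.4},
  ],
)

```text
clock: 27.95
position: [0.5797, 0.0226, 0.2348]
tcp_rot: [3.127, 0.295, 0.003]
ft_force: [-0.5, 0.1, -1.3]
grip_width: 0.569
grip_force: 55.7
```

```bash
python3 - <<'E'
from h import *
from cell import robot, vision, order
d=vision.snapshot("scene");s=vision.snapshot("side")
cv2.imwrite("pics/f.png",np.hstack([cv2.resize(d["image"][80:320,90:340,::-1],(400,384)),cv2.resize(s["image"][60:300,170:420,::-1],(400,384))]))
E
```

```text
(no output)
```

View pics/f.png

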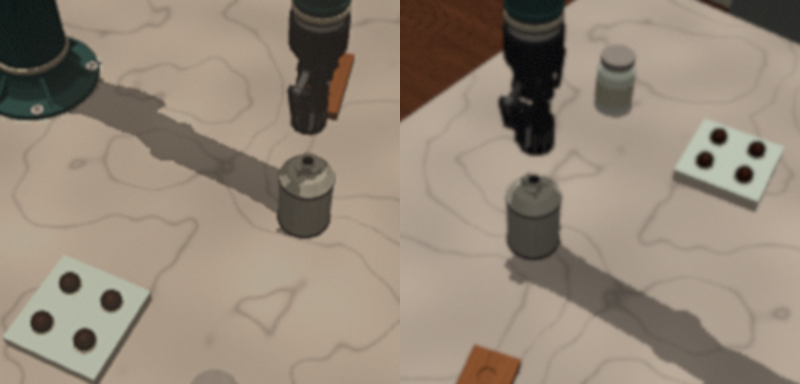

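The cap is in the gripper above the bare canister neck (scene crop (307,120), side crop (533,140)), and all four wells are filled. Handing in.

```bash
python3 -c "
from cell import robot, vision, order;print(order.sign_off())"
```

```text
the job is handed in; nothing more can be done
None
```

The job is handed in at about 28 s on the robot's clock: all four wells hold a chocolate, and the cap, which came loose clockwise, is held level and still about 10 cm above where it sat; the hand-in returned no verdict.

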